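# Dump the air line: hood, safety catch, held lever

## Robot

A 7-joint arm with a two-finger parallel gripper is mounted at the origin on a cart in front of the work surface, level with it; the furniture and walls round the work are solid. World frame = base frame: x ahead of the robot, y to its left, z up, the work surface at z = 0. Lengths are in m, angles in rad, forces in N, time in s.
With the tool pointing down it reaches from about 0.35 to 0.9 m from the base axis. Payload 8.1 kg.
Tool frame: the origin (TCP) lies at the very end of the fingers, on their centre line; the grasp point (between the pads) lies 19 mm behind it; z points along the fingers, y is the line along which they close (so a half turn about z gives the same grasp; the last joint's range is limited). The gripper opens to 85 mm and grips with 20 to 120 N. Pads are 22 mm wide; open, the fingers measure 114 mm over their backs; the gripper's body (76 mm by 85 mm) begins 54 mm behind the grasp point. The pads swing forward as they close: fully open they stand 13 mm farther back than shut.
Start: joints at [-1.321, 0.434, 0.025, 1.573, -0.012, 1.134, -0.075], TCP at [0.216, 0.587, 0.205] pointing down, gripper open.
Joint ranges: [-2.62, 2.62], [-0.44, 2.09], [-1.27, 1.32], [0.08, 2.57], [-1.32, 4.46], [0.12, 2], [-2.74, 2.74]. Speed limits (rad/s): [2.22, 2.22, 3.01, 3.01, 3.14, 3.14, 3.14].

## Interface

Orientations are given as a 3x3 rotation matrix whose columns are the frame's x, y, z axes.
In Python, from plant import env gives the robot as it stands. Calls block until the motion is done:
- env.movep(position, orientation): joint-space move of the TCP to a pose.
- env.movel(position, ori=None, velocity=0.15, guard=None): straight line of the TCP; ori=None keeps the orientation; velocity is the mean speed in m/s. With guard (N) it stops when the force on the tool has changed by that much, and returns True; else False.
- env.move_joints(angles): joint-space move.
- env.gripper_open() and env.gripper_close(f_grip=None): open the fingers fully, or close them until they stop; f_grip is the grip in N (None keeps the last).
- env.wait(seconds).
- env.solve_ik(position, orientation): joint angles nearest the present ones, or None.
- env.observe(): the state.
- env.snapshot(name): name is "scene" or "top" or "wrist"; returns a dict with "color" (420x560x3 uint8, red, green, blue), "K" (3x3 intrinsics, pixels), "D" ([k1, k2, p1, p2, k3] as OpenCV has them; the pictures are not rectified), "R" (3x3) and "t" (3): a world point X has camera coordinates R X + t. Camera axes: x right, y down, z forward; pixel columns grow to the right and rows downward; lengths in m; the calibration is good to about 2 mm. A picture is of the moment at which its call begins. There is no depth.
A pose or a line that the arm cannot do raises env.Unreachable and nothing moves.
- env.sign_off(): hands the job in; it is judged then, once.
The state is a dict: "time_s": time; "joint_pos": joint angles; "qd": joint speeds; "joint_torque": joint torques, N m; "eef_pos": TCP position; "ee_rot": TCP orientation; "force": force on the tool from outside, world axes, zero at the start; "moment": the same for the moment, N m; "grip_width": finger opening in m; "gripper_force": force on a finger pad.
Only numpy, scipy, OpenCV 4.12 (cv2) and the standard library are available. Lean on these libraries where they do the work, as an engineer would, in place of code of your own. Each camera call takes 0.05 s, during which the arm holds its last target. There are 200 camera calls.

## Task

Let the pressure out of the bench air line: swing the blue hood of the valve box open until it rests on its stop, flip the red safety catch all the way over to the side, away from the lever, and only then pull the lever with the black cross-grip forward, away from the hood's hinge, as far as it goes. The lever springs back if let go, so keep hold of it: finish while still holding it fully pulled, with the hood and catch left open and the things lying about left where they are.

Things in the scene. Friction and masses are not known exactly. Their poses are not given: they have to be found in the camera images.
- valve_box: Valve box, fixed to the bench: grey plinth 140 (x) x 170 (y) x 30 mm under a blue hood. Origin: centre of its underside, on the bench. 'Box' frame: x from the front (handle side) to the back (hinge), y left as seen from the front, z up; mm. On it: lever in the middle, red catch in front of it, gauge at the rear left (x 38..55, y 33..75, top z 81). Two low foot bars behind (to x 160) stop the open hood.
- hood (a joint): Hood angle, rad: 0 shut, 1.82 open on its stop, leaning back past upright. Hollow cover 140 x 170 x 100 mm, 4 mm walls, open below, about 0.35 kg, hinged along its lower rear edge, parallel to box y; the front swings up and back. No spring: below about 0.8 rad it falls shut, beyond about 1.0 rad it falls open to the stop and stays.
- hood_hinge (a point): Middle of the hood's hinge line: box x 70, y 0, z 32.
- hood_handle (a point): Middle of the hood's handle: round steel bar, 12 mm in diameter, 100 mm long, parallel to box y, a post at each end, 42 mm in front of the hood's front face (36 mm clear between bar and face). Shut: box x -112, y 0, z 102. It moves with the hood about the hinge; a pinch across the bar lets it turn between the fingers.
- safety_catch (a joint): Angle of the red catch, rad: 0 standing up in front of the lever and blocking it (the lever then moves less than 0.25 rad), 1.57 flipped over to the right (box -y), lying on its side. Starts at 0 to 0.12. Hinge line parallel to box x at y -12, z 36. 35 g, slightly stiff; past about 0.7 rad it falls over by itself.
- catch_tab (a point): Middle of the left (+y) face of the catch's red thumb tab: the face to push towards box -y. The tab, 34 (x) x 14 (y) x 18 (z) mm, sticks out to the front from the top of the catch's arm (14 x 18 x 44 mm). Upright: box x -36, y 6, z 73; its front end at x -53, top at z 82. Free space to its left.
- valve_lever (a joint): Angle of the lever, rad: 0 at rest (leaning 0.1 rad back), 0.75 fully pulled to the front (-x of the box), leaning 0.65 rad forward. A spring returns it: about 2 N at the grip to start, 6 N at full travel. The pivot is parallel to box y at x 0, z 42.
- lever_handle: The lever itself: a crank, steel arm 10 mm in diameter at box y 26 with the black cross-grip on its top, reaching to the right over the middle; a 35 mm stub in the middle of its axle is what the catch blocks. Origin on the pivot (box x 0, y 0, z 42). This is the part to hold at the end.
- lever_grip (a point): Middle of the lever's black cross-grip: a round bar 16 mm in diameter, parallel to box y from y -36 to 28, free from -36 to 21, 65 mm from the pivot. At rest: box x 6, y -6, z 107; fully pulled: box x -39, y -6, z 94. It can be pinched from above across box x (it turns between the fingers) or hooked from behind.
- masking_tape: Bystander: roll of beige tape lying flat, 96 x 95 x 25 mm. Origin: centre of its underside.
- sanding_block: Bystander: wood-coloured block 40 x 68 x 28 mm. Origin: centre of its underside.
- marker_red: Bystander: dark grey marker with a red cap, lying, 16 x 123 x 16 mm. Origin: centre of its underside.
- screwdriver_b: Bystander: screwdriver with a yellow handle, lying, 26 x 164 x 26 mm. Origin: centre of its underside.
- spool_red: Bystander: upright spool of red thread, 34 x 34 x 52 mm. Origin: centre of its underside.

How it is judged:
By the outcome, as a careful person would: the job done as asked, in the order asked, and still so for the second after the job is handed in, while the arm keeps its last pose, push and grip.
It also fails if it takes over 64 s, if anything falls off the work surface, if the arm or the gripper's body presses on something with over 40 N, if the wrist force passes 120 N, or if a joint passes its speed limit or range.

## Working session

There is one attempt and no reset: what is moved stays moved. The work goes in short steps, each a Python script; the robot and the scene stay as the last script left them, time stands still between calls to the robot, and variables do not carry over. Pictures are saved under pics/ and viewed, at most 12 in all, crops included, and the job is handed in when it is done.

```bash
ls; mkdir -p pics; python3 - <<'E'
from plant import env
import cv2,numpy as np
for n in("scene","top"):
    s=env.snapshot(n); cv2.imwrite(f"pics/{n}0.png",s["color"][:,:,::-1]); print(n,s["K"],s["D"],s["R"],s["t"])
    np.savez(f"pics/{n}0.npz",**s)
o=env.observe();print(o)
E
```

```text
pics
scene [[512.90166101   0.         277.71815186]
 [  0.         512.90166101 204.22464212]
 [  0.           0.           1.        ]] [0.02509588 0.         0.         0.         0.        ] [[ 0.43620243 -0.89975859 -0.01272446]
 [-0.71031623 -0.33561088 -0.61872141]
 [ 0.55242944  0.27892618 -0.78550742]] [-0.3423718   0.39162438  0.78392617]
top [[518.8828597    0.         277.40691864]
 [  0.         518.8828597  217.61083692]
 [  0.           0.           1.        ]] [-0.13630454  0.          0.          0.          0.        ] [[-0.01061101 -0.99993124 -0.00499181]
 [-0.99265142  0.01113529 -0.12049546]
 [ 0.12054276  0.00367655 -0.99270133]] [-0.11676006  0.53583879  1.08140373]
{'time_s': 0.1, 'joint_pos': array([-1.32060719,  0.43512263,  0.02497842,  1.57399106, -0.01158205,
        1.13399796, -0.07507304]), 'qd': array([-0.00068858, -0.00132146,  0.0005647 , -0.00321652,  0.00034007,
       -0.00188251, -0.00060057]), 'joint_torque': array([ 2.70411416e-03, -6.71757531e+01,  1.02782730e+00, -3.16900885e+01,
        1.57112628e-02,  7.18857162e-03, -1.14283904e-05]), 'eef_pos': array([0.21584249, 0.58603585, 0.20402941]), 'ee_rot': array([[-9.38399195e-01,  3.45552943e-01, -3.38022597e-04],
       [ 3.45553079e-01,  9.38398260e-01, -1.33216154e-03],
       [-1.43132523e-04, -1.36690406e-03, -9.99999056e-01]]), 'force': array([-0.35653848, -0.70091818, -0.25143445]), 'moment': array([ 0.03383081, -0.01591492, -0.00727058]), 'gripper_force': 0.0, 'grip_width': 0.0852326980128077}
```

View pics/scene0.png

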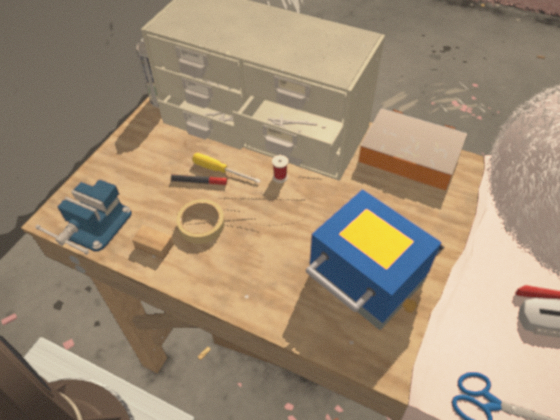

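View pics/top0.png

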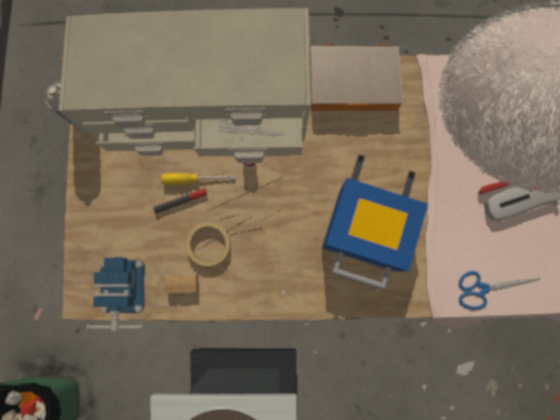

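The box stands on the right, with its handle towards the robot: handle middle at about top (361,273), label at (378,223), and foot bars behind it. The tape, block, marker, screwdriver and spool are all far to the left. I'll measure the yellow label and zoom in on the handle.

```bash
cat > h.py <<'E'
import cv2,numpy as np
def ray(s,px):
    p=cv2.undistortPoints(np.array(px,float).reshape(-1,1,2),s["K"],s["D"]).reshape(-1,2)
    d=np.c_[p,np.ones(len(p))]@s["R"]; return -s["R"].T@s["t"],d
def onz(s,px,z):
    c,d=ray(s,px); return c+d*((z-c[2])/d[:,2])[:,None]
def tri(s1,p1,s2,p2):
    a=[cv2.undistortPoints(np.array(p,float).reshape(-1,1,2),s["K"],s["D"]).reshape(-1,2).T for s,p in((s1,p1),(s2,p2))]
    X=cv2.triangulatePoints(np.c_[s1["R"],s1["t"]],np.c_[s2["R"],s2["t"]],*a); return (X[:3]/X[3]).T
E
python3 - <<'E'
from h import *
S={n:dict(np.load(f"pics/{n}0.npz")) for n in("scene","top")}
cen={}
roi={"scene":(290,180,450,330),"top":(310,165,440,300)}
for n,s in S.items():
    hsv=cv2.cvtColor(s["color"],cv2.COLOR_RGB2HSV); x0,y0,x1,y1=roi[n]
    m=cv2.inRange(hsv,(22,180,150),(35,255,255)); k=np.zeros_like(m);k[y0:y1,x0:x1]=m[y0:y1,x0:x1]
    c=max(cv2.findContours(k,0,2)[0],key=cv2.contourArea)
    q=cv2.approxPolyDP(c,0.05*cv2.arcLength(c,True),True).reshape(-1,2); cen[n]=q
    P=onz(s,q,.132);print(n,q.tolist(),P.round(4).tolist(),P.mean(0)); 
    b=cv2.inRange(hsv,(100,120,40),(125,255,255)); k=np.zeros_like(b);k[y0:y1,x0:x1]=b[y0:y1,x0:x1]
    c=max(cv2.findContours(k,0,2)[0],key=cv2.contourArea)
    if n=="top":
        q=cv2.approxPolyDP(cv2.convexHull(c),0.02*cv2.arcLength(c,True),True).reshape(-1,2);print("blue",q.tolist(),onz(s,q,.132).round(4).tolist())
a=cv2.resize(S["scene"]["color"][180:330,290:450],None,fx=2.5,fy=2.5,interpolation=2);b=cv2.resize(S["top"]["color"][150:300,310:450],None,fx=2.5,fy=2.5,interpolation=2)
cv2.imwrite("pics/z0.png",np.hstack([a,b])[:,:,::-1])
E
```

```text
scene [[366, 211], [342, 234], [387, 266], [410, 241]] [[0.555, -0.2867, 0.132], [0.4907, -0.2666, 0.132], [0.4628, -0.3558, 0.132], [0.5263, -0.3751, 0.132]] [ 0.50869348 -0.32105818  0.132     ]
top [[360, 200], [350, 233], [396, 247], [405, 215]] [[0.5555, -0.2857, 0.132], [0.4906, -0.2641, 0.132], [0.462, -0.3538, 0.132], [0.5248, -0.374, 0.132]] [ 0.50821382 -0.31940465  0.132     ]
blue [[348, 179], [426, 205], [408, 269], [324, 247]] [[0.5977, -0.2632, 0.132], [0.5442, -0.4171, 0.132], [0.4188, -0.376, 0.132], [0.4639, -0.2128, 0.132]]
```

View pics/z0.png

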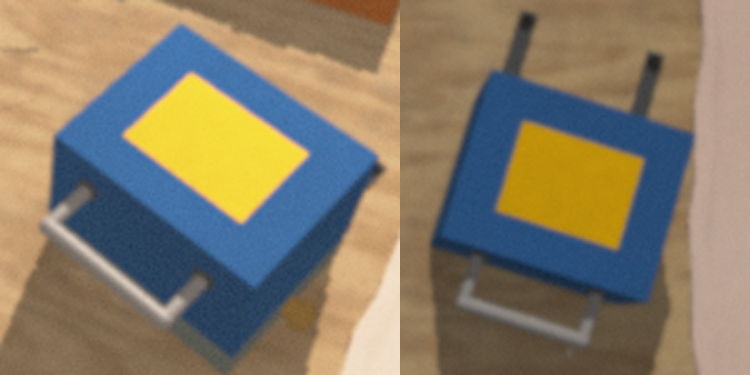

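```bash
cat >> h.py <<'E'
C=np.array([.5084,-.3202,0.]); YAW=-.311
c_,s_=np.cos(YAW),np.sin(YAW); RB=np.array([[c_,-s_,0],[s_,c_,0],[0,0,1.]])
def W(x,y,z): return C+RB@(np.array([x,y,z])/1000)
def ori(phi,sg=1):  # tool tilted phi from down, towards box +x
    z=np.array([np.sin(phi),0,-np.cos(phi)]); x=np.array([0,sg,0.]); return RB@np.c_[x,np.cross(z,x),z]
def bar(th): a=.3672+th; return W(70-195*np.cos(a),0,32+195*np.sin(a))
def hp(th,phi,back=-.019,sg=1): R=ori(phi,sg); return bar(th)-back*R[:,2],R
def opened(th,p0): return min(max(p0-th,-.05),p0)
E
python3 - <<'E'
from h import *
from plant import env
S={n:dict(np.load(f"pics/{n}0.npz")) for n in("scene","top")}
a=[(308,270),(358,308)];b=[(335.2,270),(384,287.2)]
T=tri(S["scene"],a,S["top"],b);print(T,T.mean(0),"pred",bar(0))
print(onz(S["top"],b,.102).mean(0),onz(S["scene"],a,.102).mean(0))
for sg in(1,-1):
  for p0 in(1.57,1.4,1.2,1.0):
    r=[]
    for th,bk in((0,.06),(0,-.019),(.3,-.019),(.6,-.019),(.9,-.019),(1.2,-.019),(1.5,-.019),(1.82,-.019)):
        q=env.solve_ik(*hp(th,opened(th,p0),bk,sg)); r.append(None if q is None else np.round(q,1).tolist())
    print(sg,p0,r)
E
```

```text
[[ 0.41939926 -0.23650312  0.09932798]
 [ 0.38511892 -0.33539032  0.10410819]] [ 0.40225909 -0.28594672  0.10171808] pred [ 0.40177233 -0.28592662  0.10200568]
[ 0.40184696 -0.28527374  0.102     ] [ 0.40251649 -0.28683904  0.102     ]
1 1.57 [None, None, None, [1.6, 0.4, -1.1, 2.5, 3.1, 0.5, -2.6], [0.1, 0.2, 0.6, 2.2, -1.3, 0.3, 1.4], [-0.3, 0.6, 1.3, 1.9, -0.9, 0.9, 1.0], [-0.1, 0.7, 0.9, 1.4, -0.6, 1.2, 0.6], [-0.0, 1.0, 1.2, 1.1, -0.8, 1.5, 0.7]]
1 1.4 [None, None, None, [1.5, 0.3, -1.0, 2.4, 3.0, 0.2, -2.6], [-0.3, 0.3, 1.0, 2.1, -0.8, 0.5, 1.0], [-0.1, 0.5, 0.9, 1.7, -0.6, 1.0, 0.6], [-0.1, 0.8, 1.1, 1.3, -0.7, 1.5, 0.6], [-0.0, 1.0, 1.2, 1.1, -0.8, 1.5, 0.7]]
1 1.2 [None, None, None, [0.1, 0.1, 0.6, 2.3, -1.1, 0.3, 1.4], [-0.4, 0.5, 1.3, 1.9, -0.8, 0.9, 1.0], [-0.1, 0.6, 0.9, 1.5, -0.5, 1.3, 0.6], [-0.1, 0.8, 1.1, 1.3, -0.7, 1.5, 0.6], [-0.0, 1.0, 1.2, 1.1, -0.8, 1.5, 0.7]]
1 1.0 [None, None, [1.5, 0.3, -1.0, 2.4, 2.7, 0.2, -2.4], [-0.3, 0.2, 1.0, 2.2, -0.7, 0.6, 0.9], [-0.2, 0.5, 1.0, 1.8, -0.5, 1.1, 0.7], [-0.1, 0.7, 1.0, 1.5, -0.5, 1.3, 0.6], [-0.1, 0.8, 1.1, 1.3, -0.7, 1.
[... 279 characters left out ...]
[None, None, None, [1.5, 0.3, -1.0, 2.4, 3.0, 0.2, 0.5], [-0.4, 0.3, 1.2, 2.1, -1.0, 0.6, -2.0], [-0.2, 0.6, 1.2, 1.7, -0.7, 1.1, -2.3], [-0.1, 0.9, 1.1, 1.3, -0.7, 1.5, -2.5], [-0.0, 1.0, 1.1, 1.1, -0.8, 1.5, -2.5]]
-1 1.2 [None, None, None, [-0.2, 0.2, 1.0, 2.3, -1.3, 0.4, -1.6], [-0.3, 0.4, 1.2, 1.9, -0.7, 0.9, -2.3], [-0.2, 0.7, 1.2, 1.5, -0.7, 1.3, -2.4], [-0.1, 0.9, 1.1, 1.3, -0.7, 1.5, -2.5], [-0.0, 1.0, 1.1, 1.1, -0.8, 1.5, -2.5]]
-1 1.0 [None, None, [1.5, 0.3, -1.0, 2.4, 2.7, 0.2, 0.8], [-0.4, 0.3, 1.2, 2.2, -0.8, 0.6, -2.1], [-0.3, 0.6, 1.2, 1.8, -0.6, 1.1, -2.4], [-0.1, 0.8, 1.1, 1.5, -0.7, 1.4, -2.4], [-0.1, 0.9, 1.1, 1.3, -0.7, 1.5, -2.5], [-0.0, 1.0, 1.1, 1.1, -0.8, 1.5, -2.5]]
```

```bash
python3 - <<'E'
from h import *
from plant import env
q0=env.observe()["joint_pos"]
for sg in(1,-1):
  for p in np.arange(0,1.01,.1):
    r=[]
    for th,bk in((0,.07),(0,-.012),(.2,-.012),(.4,-.012),(.7,-.012)):
        q=env.solve_ik(*hp(th,p,bk,sg)); r.append(None if q is None else np.round(q,1).tolist())
    print(sg,round(p,1),r)
for y in (0,.3): print(env.solve_ik(W(-160,0,300),ori(.5)),env.solve_ik(W(-48,45,66),ori(0)),env.solve_ik(W(6,-6,88),ori(0)),env.solve_ik(W(-39,-6,75),ori(0)))
E
```

```text
1 0.0 [[-0.2, 0.3, 1.0, 2.0, -0.3, 1.0, 0.6], [-0.3, 0.6, 1.2, 2.1, -0.7, 0.9, 1.0], [-0.2, 0.5, 1.0, 2.0, -0.5, 0.9, 0.7], [-0.1, 0.4, 0.8, 1.9, -0.4, 1.0, 0.6], [-0.1, 0.5, 0.9, 1.8, -0.4, 1.1, 0.6]]
1 0.1 [[-0.3, 0.3, 1.0, 2.1, -0.3, 0.9, 0.6], [-0.2, 0.4, 1.0, 2.2, -0.6, 0.7, 0.9], [-0.2, 0.4, 1.0, 2.1, -0.5, 0.8, 0.8], [-0.2, 0.4, 1.0, 2.0, -0.5, 0.9, 0.7], [-0.3, 0.5, 1.1, 1.9, -0.5, 1.0, 0.7]]
1 0.2 [[-0.3, 0.2, 1.0, 2.2, -0.3, 0.7, 0.6], [-0.2, 0.4, 1.0, 2.2, -0.7, 0.6, 1.0], [-0.2, 0.3, 1.0, 2.2, -0.6, 0.7, 0.8], [-0.2, 0.3, 1.0, 2.1, -0.5, 0.7, 0.7], [-0.2, 0.3, 0.9, 1.9, -0.4, 0.8, 0.6]]
1 0.3 [[-0.3, 0.1, 1.0, 2.3, -0.3, 0.6, 0.6], [-0.1, 0.3, 0.8, 2.3, -0.8, 0.4, 1.1], [-0.2, 0.3, 1.0, 2.3, -0.7, 0.6, 1.0], [-0.3, 0.3, 1.0, 2.2, -0.6, 0.6, 0.8], [-0.3, 0.3, 1.0, 2.0, -0.5, 0.7, 0.7]]
1 0.4 [[-0.9, -0.4, 1.3, 2.4, 0.7, 0.6, -0.4], [0.1, 0.2, 0.6, 2.4, -1.0, 0.3, 1.3], [-0.1, 0.2, 0.8, 2.3, -0.8, 0.4, 1.1], [-0.3, 0.2, 1.0, 2.3, -0.7, 0.5, 1.0], [-0.3, 0.2, 1.0, 2.1, -0.6, 0.6, 0.8]]
1 0.5 [[0.1, -0.0, 0.6, 2.5, -0.6, 0.3, 0.9], [1.4, 0.4, -0.9, 2.4, 1.3, 0.1, -1.0], [0.1,
[... 2440 characters left out ...]
.5]]
[-0.24748578 -0.41482697  0.64010412  2.23908826  0.28587536  0.75263605
 -0.05863072] [-0.16214285  0.58015782  0.82162961  1.97210554 -0.57154381  0.83610365
  0.66633982] [-0.03113687  0.62955244  0.78582869  1.79133578 -0.53820856  0.94851254
  0.67293885] [-0.07247927  0.60208252  0.83874922  1.91453906 -0.57618424  0.88387689
  0.74956314]
[-0.24748578 -0.41482697  0.64010412  2.23908826  0.28587536  0.75263605
 -0.05863072] [-0.16214285  0.58015782  0.82162961  1.97210554 -0.57154381  0.83610365
  0.66633982] [-0.03113687  0.62955244  0.78582869  1.79133578 -0.53820856  0.94851254
  0.67293885] [-0.07247927  0.60208252  0.83874922  1.91453906 -0.57618424  0.88387689
  0.74956314]
```

```bash
python3 - <<'E'
from h import *
from plant import env
phi=.35; R=ori(phi); u=RB@[np.cos(phi),0,np.sin(phi)]; t=R[:,2]
tgt=bar(0)-.019*u+t*.017   # open tips ~4 mm past the bar
env.movep(tgt-t*.09,R)
print(env.observe()["eef_pos"],tgt-t*.09,env.observe()["time_s"],env.observe()["joint_pos"].round(2))
print("hit",env.movel(tgt-t*.0,velocity=.08,guard=8))
o=env.observe();print(o["eef_pos"]-tgt,o["force"],o["time_s"])
s=env.snapshot("wrist");a=cv2.resize(s["color"],(400,300))
s=env.snapshot("scene");b=cv2.resize(s["color"][150:330,260:500],(400,300))
cv2.imwrite("pics/g1.png",np.hstack([a,b])[:,:,::-1])
E
```

```text
[ 0.36151881 -0.27263544  0.16440174] [ 0.36094972 -0.27280499  0.16406483] 3.1333 [-0.87 -0.39  1.27  2.37  0.59  0.61 -0.31]Traceback (most recent call last):
  File "<stdin>", line 7, in <module>
plant.Unreachable: the arm cannot follow that straight line within its joint ranges
```

```bash
python3 - <<'E'
from h import *
from plant import env
env.movep(W(-125,0,260),ori(0))
print(env.observe()["joint_pos"].round(2))
for phi in(.25,.3,.35):
    R=ori(phi); u=RB@[np.cos(phi),0,np.sin(phi)]; t=R[:,2]; tgt=bar(0)-.019*u+t*.017
    for d in (.09,.07,.04,0):
        q=env.solve_ik(tgt-t*d,R); print(phi,d,None if q is None else q.round(2))
E
```

```text
[-0.14  0.16  0.77  1.87 -0.12  1.16  0.36]
0.25 0.09 [-0.15  0.05  0.79  2.26 -0.19  0.62  0.47]
0.25 0.07 [-0.11  0.1   0.78  2.27 -0.29  0.58  0.56]
0.25 0.04 [-0.04  0.18  0.72  2.29 -0.43  0.51  0.7 ]
0.25 0 [ 0.08  0.28  0.59  2.31 -0.6   0.42  0.86]
0.3 0.09 [-0.18  0.01  0.82  2.31 -0.2   0.55  0.48]
0.3 0.07 [-0.15  0.07  0.82  2.32 -0.32  0.51  0.61]
0.3 0.04 [-0.07  0.17  0.76  2.34 -0.52  0.45  0.81]
0.3 0 [ 0.09  0.27  0.6   2.35 -0.75  0.37  1.02]
0.35 0.09 [-0.22 -0.03  0.87  2.36 -0.19  0.48  0.49]
0.35 0.07 [-0.2   0.05  0.88  2.37 -0.38  0.44  0.69]
0.35 0.04 [-0.1   0.15  0.82  2.39 -0.67  0.39  0.97]
0.35 0 [ 0.1   0.26  0.6   2.4  -0.95  0.32  1.23]
```

```bash
python3 - <<'E'
from h import *
from plant import env
phi=.3; R=ori(phi); u=RB@[np.cos(phi),0,np.sin(phi)]; t=R[:,2]
tgt=bar(0)-.020*u+t*.017
env.movep(tgt-t*.08,R)
print("hit",env.movel(tgt,velocity=.08,guard=8))
o=env.observe();print(o["eef_pos"]-tgt,o["force"],o["time_s"],o["joint_pos"].round(2))
s=env.snapshot("wrist");a=cv2.resize(s["color"],(400,300))
s=env.snapshot("scene");b=cv2.resize(s["color"][150:330,260:500],(400,300))
cv2.imwrite("pics/g1.png",np.hstack([a,b])[:,:,::-1])
E
```

```text
hit False
[ 0.0004535  -0.00032978  0.00040949] [-0.42706311  0.78234828 -0.47007035] 5.9167 [ 0.08  0.27  0.61  2.36 -0.76  0.37  1.03]
```

View pics/g1.png

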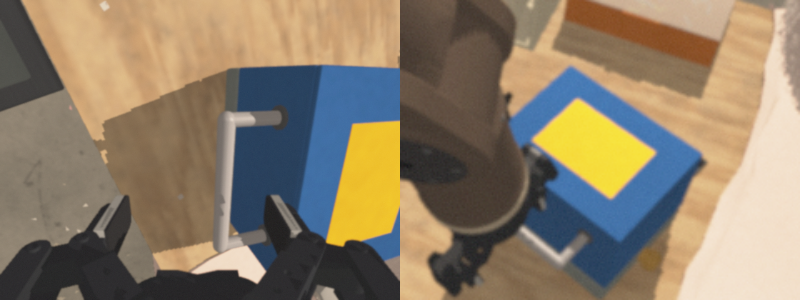

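The bar (left panel, about column 228) lies between the fingers, and the inner finger is in the gap in front of the hood face with no contact. Next I close and centre the gripper.

```bash
python3 - <<'E'
from h import *
from plant import env
env.gripper_close(20)
o=env.observe();print(o["grip_width"],o["gripper_force"],o["force"],o["eef_pos"],o["time_s"])
p=bar(0)+ori(.3)[:,2]*.017
print(env.movel(p,velocity=.05,guard=35))
o=env.observe();print(o["grip_width"],o["gripper_force"],o["force"],o["eef_pos"]-p,o["time_s"])
E
```

```text
-0.0003036017305783783 0.0 [-0.03012543 -0.37104183 -1.12983344] [ 0.38836851 -0.2816067   0.07985519] 6.7833
False
-1.6941069700380798e-05 0.0 [-0.6185385  -0.36923806  0.08170046] [ 1.27125589e-04  6.90147660e-05 -6.29528262e-05] 7.3333
```

```bash
python3 - <<'E'
from h import *
from plant import env
s=env.snapshot("wrist");a=cv2.resize(s["color"],(400,300))
s=env.snapshot("scene");b=cv2.resize(s["color"][150:330,260:500],(400,300))
cv2.imwrite("pics/g2.png",np.hstack([a,b])[:,:,::-1]);print(env.observe()["joint_pos"])
E
```

```text
[ 0.05188082  0.28488009  0.63394939  2.31534344 -0.73343314  0.39952939
  0.98560452]
```

View pics/g2.png

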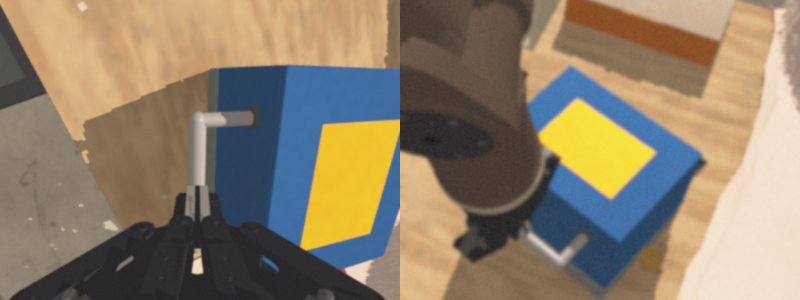

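```bash
python3 - <<'E'
from h import *
from plant import env
o=env.observe()
for n in("wrist","scene"):
    s=env.snapshot(n)
    P=np.array([o["eef_pos"],o["eef_pos"]-.019*o["ee_rot"][:,2],W(-112,0,102),W(-112,50,102),W(-112,-50,102),W(-70,85,132),W(-70,-85,132)])
    p=cv2.projectPoints(P,cv2.Rodrigues(s["R"])[0],s["t"],s["K"],s["D"])[0].reshape(-1,2);print(n,p.round(0).tolist())
    im=s["color"].copy()
    for i,x in enumerate(p): cv2.circle(im,tuple(int(v) for v in x),2,[(255,0,0),(255,0,255),(0,255,0),(0,255,255),(0,255,255),(255,255,255),(255,255,255)][i],-1)
    if n=="wrist": a=cv2.resize(im[140:380,180:400],(440,480))
    else: b=cv2.resize(im[220:320,290:390],(360,480)) 
cv2.imwrite("pics/g3.png",np.hstack([a,b])[:,:,::-1])
E
```

```text
wrist [[275.0, 252.0], [275.0, 268.0], [276.0, 266.0], [276.0, 172.0], [276.0, 345.0], [401.0, 93.0], [363.0, 415.0]]
scene [[333.0, 292.0], [331.0, 288.0], [332.0, 289.0], [309.0, 271.0], [356.0, 308.0], [310.0, 234.0], [392.0, 295.0]]
```

View pics/g3.png

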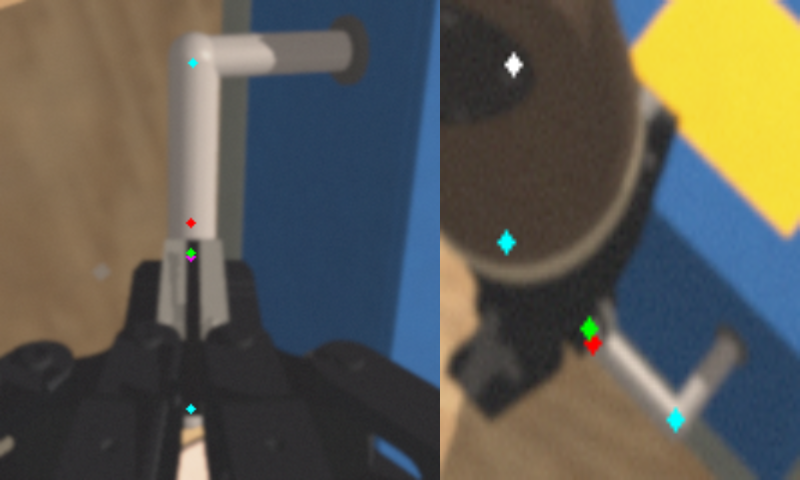

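The pads look closed above the bar rather than round it (tips at crop row 240, where the TCP projects to 223). I'll probe downwards under a guard to find out.

```bash
python3 - <<'E'
from h import *
from plant import env
p=env.observe()["eef_pos"];t=env.observe()["ee_rot"][:,2]
print(env.movel(p+t*.02,velocity=.03,guard=6)); o=env.observe()
print(((o["eef_pos"]-p)@t),o["eef_pos"],o["force"],o["grip_width"],o["time_s"],bar(0))
E
```

```text
True
0.0035565602007528708 [ 0.40764869 -0.28784276  0.0823841 ] [-3.3128311   3.09940019 13.32306994] 1.5705208026394047e-05 7.85 [ 0.40177233 -0.28592662  0.10200568]
```

```bash
python3 - <<'E'
from h import *
from plant import env
env.movel(env.observe()["eef_pos"]-env.observe()["ee_rot"][:,2]*.004,velocity=.05)
o=env.observe(); s=env.snapshot("wrist"); t=o["ee_rot"][:,2]; x=o["ee_rot"][:,0]; Cc=-s["R"].T@s["t"]
print("cam in tool",o["ee_rot"].T@(Cc-o["eef_pos"]))
for w in(-.011,0,.011):
  P=np.array([o["eef_pos"]-k*t+w*x for k in(0,.01,.02,.03,.04)])
  print(w,cv2.projectPoints(P,cv2.Rodrigues(s["R"])[0],s["t"],s["K"],s["D"])[0].reshape(-1,2).round(0).tolist())
E
```

```text
cam in tool [ 0.08154739  0.00022268 -0.16910886]
-0.011 [[275.0, 269.0], [275.0, 278.0], [275.0, 288.0], [275.0, 299.0], [275.0, 311.0]]
0 [[275.0, 252.0], [275.0, 260.0], [275.0, 269.0], [275.0, 279.0], [275.0, 291.0]]
0.011 [[275.0, 234.0], [275.0, 241.0], [275.0, 250.0], [275.0, 259.0], [275.0, 269.0]]
```

Contact came with the TCP about 19 mm past the bar's axis, and the image agrees. So the real finger tips end about 25 mm short of the reported TCP. I'll retreat, open and redo the grasp with that correction.

```bash
echo 'TIP=.025  # real closed tip lies this far behind reported TCP' >> h.py; python3 - <<'E'
from h import *
from plant import env
phi=.25; R=ori(phi); u=RB@[np.cos(phi),0,np.sin(phi)]; t=R[:,2]
tgt=bar(0)-.020*u+t*(.017+TIP)
o=env.observe();print(env.solve_ik(tgt,R))
env.movel(o["eef_pos"]-o["ee_rot"][:,2]*.02-u*.02,R,velocity=.1)
env.gripper_open()
env.movel(tgt-t*.03,R,velocity=.1)
print("hit",env.movel(tgt,velocity=.06,guard=8))
o=env.observe();print(o["eef_pos"]-tgt,o["force"],o["time_s"],o["joint_pos"].round(2))
env.gripper_close(20)
o=env.observe();print(o["grip_width"],o["gripper_force"],o["force"],o["eef_pos"],o["time_s"])
E
```

```text
[ 0.09523361  0.34459533  0.59093443  2.32647351 -0.77970841  0.38661854
  1.03332534]
hit False
[-4.47482075e-05 -1.82381315e-04  2.62785666e-04] [-0.03087971 -0.04488888  0.12860433] 10.325 [ 0.1   0.34  0.59  2.33 -0.78  0.39  1.03]
0.016363077082708906 19.36360001564026 [37.71287836 -1.49950231 14.18402202] [ 0.40786138 -0.28870421  0.06340657] 11.0917
```

```bash
python3 - <<'E'
from h import *
from plant import env
p=bar(0)+ori(.25)[:,2]*(.017+TIP)
print(env.observe()["eef_pos"]-p)
env.movel(p,velocity=.06); o=env.observe();print(o["grip_width"],o["gripper_force"],o["force"],o["eef_pos"]-p,o["time_s"])
env.gripper_close(40); o=env.observe();print(o["grip_width"],o["gripper_force"],o["force"])
for th in (.15,.3):
    R=ori(.25); env.movel(bar(th)+R[:,2]*(.017+TIP),R,velocity=.1); o=env.observe(); print(th,o["grip_width"],o["force"].round(1),o["time_s"])
s=env.snapshot("wrist");a=cv2.resize(s["color"],(400,300))
s=env.snapshot("scene");b=cv2.resize(s["color"][150:330,260:500],(400,300))
cv2.imwrite("pics/g4.png",np.hstack([a,b])[:,:,::-1])
E
```

```text
[-0.00380344  0.00040215  0.00209521]
0.01099995071239924 25.03835141658783 [-11.81473973   5.1544099   23.16891994] [-9.27173819e-04  8.50899340e-05  6.59181566e-04] 11.575
0.010266804025359823 39.0619683265686 [-11.9414294    4.22183753  24.03442585]
0.15 0.010156445078339214 [-8.3 -0.3  0.8] 12.2333
0.3 0.01065924320126639 [-15.    2.3   8.5] 12.675
```

View pics/g4.png

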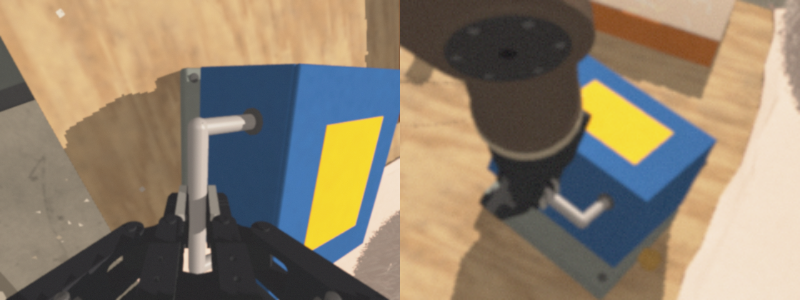

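The bar is gripped (left panel, column 198) and the hood is lifting, with a visible gap above the plinth. I'll carry on along the arc.

```bash
python3 - <<'E'
from h import *
from plant import env
for th in np.append(np.arange(.5,1.75,.2),[1.8]):
    phi=np.interp(th,[1.1,1.6],[.25,-.03]); R=ori(phi)
    g=env.movel(bar(th)+R[:,2]*(.017+TIP),R,velocity=.13,guard=45); o=env.observe(); print(th.round(2),g,o["grip_width"].round(4),o["force"].round(1),o["time_s"])
    if g: break
s=env.snapshot("scene");b=cv2.resize(s["color"][130:340,240:520],(560,420))
cv2.imwrite("pics/g5.png",b[:,:,::-1])
E
```

```text
Traceback (most recent call last):
AttributeError: 'float' object has no attribute 'round'
```

```bash
python3 - <<'E'
from h import *
from plant import env
for th in np.append(np.arange(.5,1.75,.2),[1.8]):
    phi=np.interp(th,[1.1,1.6],[.25,-.03]); R=ori(phi)
    g=env.movel(bar(th)+R[:,2]*(.017+TIP),R,velocity=.13,guard=45); o=env.observe(); print(round(th,2),g,round(float(o["grip_width"]),4),o["force"].round(1),o["time_s"])
    if g: break
s=env.snapshot("scene");b=cv2.resize(s["color"][130:340,240:520],(560,420))
cv2.imwrite("pics/g5.png",b[:,:,::-1])
E
```

```text
0.5 False 0.0106 [-11.1   2.1  11.9] 13.475
0.7 False 0.0105 [-7.9  0.7 10.1] 13.925
0.9 False 0.0101 [-3.6 -3.5  5.7] 14.375
1.1 False 0.0102 [-3.  -5.5  3.1] 14.825
1.3 False 0.0102 [-2.3 -5.7  6. ] 15.2417
1.5 False 0.0104 [-1.2 -6.   4. ] 15.6583
1.7 False 0.0106 [-0.8 -6.6  3.4] 16.0917
1.8 False 0.0106 [ 0.1 -7.6  2. ] 16.3917
```

View pics/g5.png

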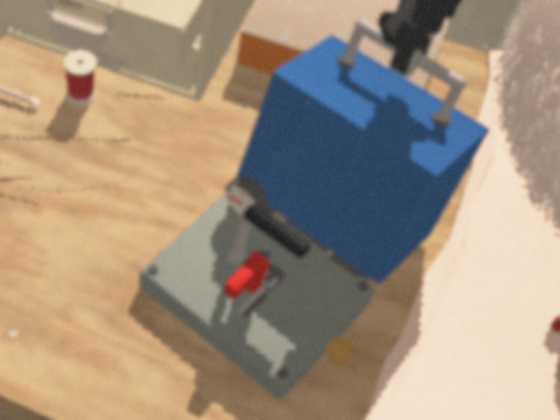

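The hood is on its stop, and the catch stands upright at about (245,275) with the lever behind it. I release, retreat, and push the catch over to the right with the closed fingers.

```bash
python3 - <<'E'
from h import *
from plant import env
env.gripper_open(); p=env.observe()["eef_pos"]; env.movel(p+[0,0,.12],velocity=.25)
R=ori(0)
env.gripper_close(40)
env.movep(W(-50,48,200),R)
env.movel(W(-50,48,64-1000*TIP),velocity=.2,guard=8); print(env.observe()["eef_pos"]-W(-50,48,64-1000*TIP),env.observe()["time_s"])
g=env.movel(W(-50,-30,64-1000*TIP),velocity=.08,guard=15); o=env.observe()
print(g,(RB.T@(o["eef_pos"]-C)).round(4),o["force"],o["time_s"])
s=env.snapshot("scene");b=cv2.resize(s["color"][130:340,240:520],(560,420))
cv2.imwrite("pics/g6.png",b[:,:,::-1])
E
```

```text
[ 0.00073194 -0.00086529  0.0007982 ] 20.4833
False [-0.0499 -0.0293  0.0389] [ 0.64186006  0.21821614 -0.45622071] 21.6083
```

View pics/g6.png

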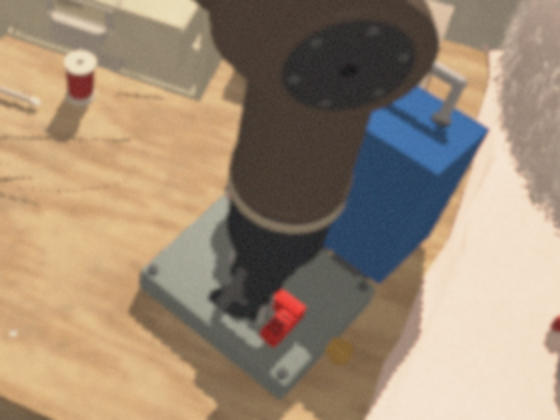

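The catch (red, about (283,318)) has gone over to the right. I'll press it gently to make sure it lies flat, then lift off and look.

```bash
python3 - <<'E'
from h import *
from plant import env
env.movel(W(-50,-45,68-1000*TIP),velocity=.1,guard=15)
g=env.movel(W(-50,-45,52-1000*TIP),velocity=.04,guard=4); o=env.observe()
print(g,(RB.T@(o["eef_pos"]-C)).round(4),o["force"])
env.movel(W(-50,-45,190),velocity=.25)
env.gripper_open()
env.movep(W(0,-6,190),ori(0)); print(env.observe()["time_s"],env.observe()["joint_pos"].round(2))
a=cv2.resize(env.snapshot("wrist")["color"],(400,300))
b=cv2.resize(env.snapshot("scene")["color"][150:330,260:500],(400,300))
cv2.imwrite("pics/g7.png",np.hstack([a,b])[:,:,::-1])
E
```

```text
True [-0.0501 -0.0446  0.027 ] [-1.41676759  1.62246796 11.99195811]
24.3333 [-0.09  0.51  0.86  1.7  -0.42  1.13  0.58]
```

View pics/g7.png

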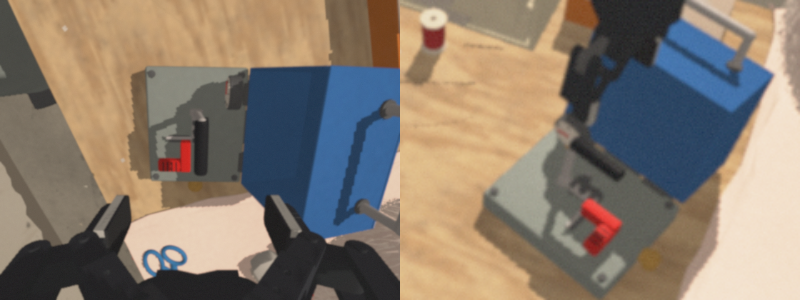

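The catch lies flat on the right (its top was felt at z≈52–54 mm, as it should be). The lever grip (column 200) is centred between the fingers. Next I pinch it and pull.

```bash
python3 - <<'E'
from h import *
from plant import env
T=1000*TIP
def grip(a): # lever angle -> tcp
    b=.1-a; return W(65*np.sin(b),-6,42+65*np.cos(b)-19-T)
g=env.movel(grip(0)+[0,0,.0],velocity=.12,guard=8); o=env.observe();print(g,(RB.T@(o["eef_pos"]-C)).round(4),o["force"].round(1),o["time_s"])
assert not g
env.gripper_close(50); o=env.observe();print(o["grip_width"],o["gripper_force"],o["force"].round(1))
assert o["grip_width"]>.008
for a in(.2,.4,.6,.75):
    env.movel(grip(a),velocity=.07); o=env.observe();print(a,o["grip_width"],(RB.T@(o["eef_pos"]-C)).round(4),(RB.T@o["force"]).round(1),o["time_s"])
g=env.movel(grip(.75)-RB[:,0]*.006,velocity=.03,guard=20);env.wait(.3); o=env.observe();print(g,o["grip_width"],o["gripper_force"],(RB.T@(o["eef_pos"]-C)).round(4),(RB.T@o["force"]).round(1),o["time_s"])
a=cv2.resize(env.snapshot("wrist")["color"],(400,300))
b=cv2.resize(env.snapshot("scene")["color"][150:330,260:500],(400,300))
cv2.imwrite("pics/g8.png",np.hstack([a,b])[:,:,::-1])
E
```

```text
False [ 0.007  -0.0063  0.0634] [ 0.3 -0.6  0.2] 25.6417
0.014724254037862093 48.62000584602356 [-3.   2.3  6.5]
0.2 0.014390168674972108 [-0.004  -0.006   0.0641] [3.1 1.1 7.5] 26.625
0.4 0.014190305449317578 [-0.0163 -0.0062  0.0616] [5.3 0.7 5.9] 26.9583
0.6 0.013934078898692961 [-0.0281 -0.0061  0.0567] [5.3 1.7 8. ] 27.2917
0.75 0.014349804284505495 [-0.036  -0.0061  0.0512] [6.6 2.1 5.3] 27.5833
True 0.014469818999413216 53.44195783138275 [-0.0366 -0.0061  0.0511] [ 3.6 -1.3  3.9] 28.0917
```

View pics/g8.png

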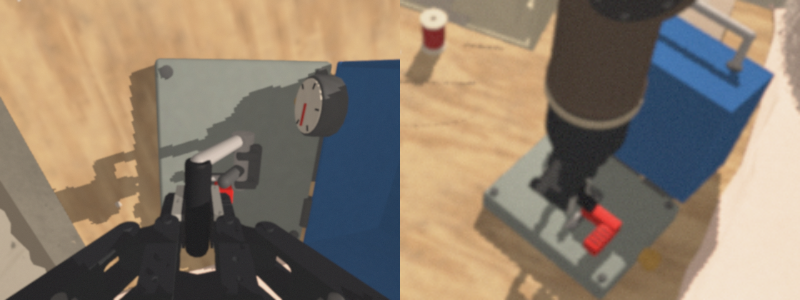

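The grip bar is held between the pads and pulled forward, but the force reads only 4–6 N. I'll pull in small steps until the stop shows as a force rise.

```bash
python3 - <<'E'
from h import *
from plant import env
for x in(-38,-40,-42,-44,-46):
    env.movel(W(x,-6,94-19-25),velocity=.03);env.wait(.2);o=env.observe();f=RB.T@o["force"];print(x,(RB.T@(o["eef_pos"]-C)).round(4),f.round(1),round(float(o["grip_width"]),4),o["time_s"])
    if f[0]>22: break
E
```

```text
-38 [-0.0375 -0.0061  0.0504] [3.4 0.7 7.5] 0.0142 28.6417
-40 [-0.0376 -0.0061  0.0504] [10.  -1.  -0.6] 0.0144 29.0917
-42 [-0.0379 -0.0061  0.0503] [17.1 -2.1 -9.3] 0.0141 29.5417
-44 [-0.039  -0.0061  0.0499] [ 22.5  -3.  -19.9] 0.0146 29.9917
```

```bash
python3 - <<'E'
from h import *
from plant import env
env.movel(W(-43,-6,51),velocity=.03);env.wait(.8);o=env.observe();print((RB.T@(o["eef_pos"]-C)).round(4),(RB.T@o["force"]).round(1),o["grip_width"],o["time_s"])
a=env.snapshot("wrist")["color"][100:400,150:450];b=env.snapshot("top")["color"];b=cv2.resize(b,(400,300))
cv2.imwrite("pics/g9.png",np.hstack([a,b])[:,:,::-1])
E
```

```text
[-0.0384 -0.006   0.0505] [ 24.1  -3.5 -24.1] 0.013938729775173162 31.0417
```

View pics/g9.png

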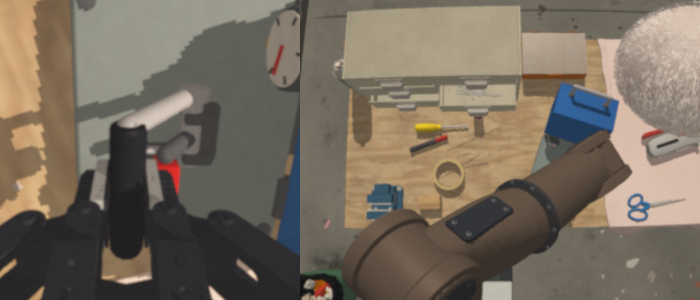

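The lever is held against its stop, the hood and catch are open, and the other things lie where they were. I'm handing it in.

```bash
python3 -c "
from plant import env
print(env.sign_off())"
```

```text
the job is handed in; nothing more can be done
None
```

I handed the job in at about 31 s: the hood rests open on its stop, the red catch lies flat to the right, and the gripper is holding the lever fully pulled against its stop; the bystander things look undisturbed in the last picture, and no verdict came back.

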